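# Turn the seasoning carousel to the square tub

### The job

On the kitchen bench, turn the seasoning turntable by pushing the upright studs on its rim with the fingertips until the square tub stands at the front, directly in line with the pointer that sticks out from under the turntable. Push gently, do not grip or lift anything, do not touch the tub or the jars, and leave the other things on the bench where they are. Let the turntable come to rest there and draw the hand clear.

Things in the scene. Friction and masses are not known exactly. Their poses are not given: they have to be found in the camera images.
- stand: Fixed dark steel foot under the turntable, a disc 210 mm across. A flat tongue with an arrow-shaped end (65 mm wide, 8 mm thick, on the bench) runs out from it along the stand's own -x axis, showing beyond the turntable's edge on the robot's side (up to 40 degrees off -x): this is the pointer marking the front. Origin on the turning axis at bench height, z up.
- pointer (a point): Middle of the pointer's arrow-shaped end, on its top face, 199 mm from the turning axis (its tip is at 231 mm), 8 mm above the bench.
- carousel: Turntable: round wooden plate 300 mm across, 18 mm thick, top 40 mm above the bench. Turns endlessly either way about the stand's vertical axis; the bearing drags lightly (about 1 N at the rim), so it stops soon after being let go. Origin on the axis at the plate's underside; turns with the plate. Tub and jars stand loose at radius 80 mm: tub at the plate's own -x, jars every 60 degrees from it.
- stud (a point): Foot, on the plate's top, of one of six alike upright steel finger studs on the plate: 16 mm thick, 40 mm tall (tops 80 mm above the bench), at radius 135 mm, every 60 degrees, half-way between the places of the tub and jars. This one is 30 degrees anticlockwise (from above) from the plate's own x axis; it turns with the plate.
- tub_center (a point): Centre, half-way up, of the square steel tub: 46 mm square, with a 50 mm square flat lid, 50 mm high, the only square thing on the turntable. Stands loose on the plate, so the point is 65 mm above the bench and 80 mm from the turning axis.
- jar_a_mid (a point): Round jar standing loose on the turntable: glass jar with a steel lid, 46 dia x 62 high mm. Point on its axis 25 mm above its foot. Which of the five other pads it stands on varies. Not to be touched.
- jar_b_mid (a point): Round jar standing loose on the turntable: steel shaker with a domed top, 48 dia x 57 high mm. Point on its axis 25 mm above its foot. Which of the five other pads it stands on varies. Not to be touched.
- jar_c_mid (a point): Round jar standing loose on the turntable: white ceramic pot with a lid knob, 50 dia x 53 high mm. Point on its axis 25 mm above its foot. Which of the five other pads it stands on varies. Not to be touched.
- jar_d_mid (a point): Round jar standing loose on the turntable: glass jar with a black lid and blank paper band, 44 dia x 55 high mm. Point on its axis 25 mm above its foot. Which of the five other pads it stands on varies. Not to be touched.
- jar_e_mid (a point): Round jar standing loose on the turntable: low steel can, 46 dia x 48 high mm. Point on its axis 25 mm above its foot. Which of the five other pads it stands on varies. Not to be touched.
- bowl_mid (a point): White bowl 130 mm across, 50 mm high, on the bench at the far left; point 25 mm above its foot. Bystander, to be left alone.
- mug_mid (a point): White mug 76 mm across, 85 mm high, with a handle, on the bench at the right; point 42 mm above its foot. Bystander, to be left alone.
- spoon_mid (a point): Steel spoon lying on the bench at the right; point near its middle, 8 mm above the bench. Bystander, to be left alone.
- sauce_mid (a point): Amber bottle 64 mm across, 160 mm high, on the bench at the left; point 80 mm above its foot. Bystander, to be left alone.
- bin_mid (a point): Open white plastic bin 120 x 90 mm, 50 mm high, at the front left; point 25 mm above its foot. Bystander, to be left alone.
Not all that is in view belongs to the job. What is shaped like the part that bears jar_d_mid but orange is not meant.

How it is judged:
At the end, for the whole second after the job is handed in: The square tub's centre is within 12 mm sideways of the pointer's line through the turning axis, on the pointer's side and 60 to 100 mm out from the axis; the turntable is at rest (under 0.05 rad/s); the tub and all five jars stand upright on the plate, 65 to 95 mm from its axis (y of tub_center in the frame of stand between -0.012 and 0.012 m and x of tub_center in the frame of stand between -0.1 and -0.06 m and angular speed of carousel below 0.05 rad/s and angle between each of tub_center, jar_a_mid, jar_b_mid, jar_c_mid, jar_d_mid, jar_e_mid's own z axis and vertical below 0.15 rad and height (world z) of tub_center between 0.055 and 0.075 m and horizontal distance between tub_center and carousel between 0.065 and 0.095 m and height (world z) of jar_a_mid between 0.055 and 0.075 m and horizontal distance between jar_a_mid and carousel between 0.065 and 0.095 m and height (world z) of jar_b_mid between 0.055 and 0.075 m and horizontal distance between jar_b_mid and carousel between 0.065 and 0.095 m and height (world z) of jar_c_mid between 0.055 and 0.075 m and horizontal distance between jar_c_mid and carousel between 0.065 and 0.095 m and height (world z) of jar_d_mid between 0.055 and 0.075 m and horizontal distance between jar_d_mid and carousel between 0.065 and 0.095 m and height (world z) of jar_e_mid between 0.055 and 0.075 m and horizontal distance between jar_e_mid and carousel between 0.065 and 0.095 m); the robot touches nothing.
It fails at once if the robot touches the tub or a jar on the turntable (more than 0.5 N) (contact force between any of the fingers, the arm and tub above 0.5 N or contact force between any of the fingers, the arm and jar_a above 0.5 N or contact force between any of the fingers, the arm and jar_b above 0.5 N or contact force between any of the fingers, the arm and jar_c above 0.5 N or contact force between any of the fingers, the arm and jar_d above 0.5 N or contact force between any of the fingers, the arm and jar_e above 0.5 N).
It fails at once if the tub or a jar is lifted more than 10 mm off the turntable, or tipped over 0.3 rad (height (world z) of any of tub_center, jar_a_mid, jar_b_mid, jar_c_mid, jar_d_mid, jar_e_mid above 0.075 m or angle between any of tub_center, jar_a_mid, jar_b_mid, jar_c_mid, jar_d_mid, jar_e_mid's own z axis and vertical above 0.3 rad).
It fails at once if the turntable is forced (more than 60 N from the robot) (contact force between any of the fingers, the arm and carousel above 60 N).
It fails at once if the turntable is flung round (faster than 2.5 rad/s) (angular speed of carousel above 2.5 rad/s).
It fails at once if something standing on the bench beside the turntable is moved more than 20 mm (distance of any of bowl_mid, mug_mid, spoon_mid, sauce_mid, bin_mid from where it was at the start of the episode above 0.02 m).
It also fails if it takes over 67 s, if anything falls off the work surface, if the arm or the gripper's body presses on something with over 40 N, if the wrist force passes 120 N, or if a joint passes its speed limit or range.

### The arm

A 6-joint arm with a two-finger parallel gripper is mounted at the origin on the work surface. World frame = base frame: x ahead of the robot, y to its left, z up, the work surface at z = 0. Lengths are in m, angles in rad, forces in N, time in s.
With the tool pointing down it reaches from about 0.35 to 0.775 m from the base axis. Payload 7.3 kg.
Tool frame: the origin (TCP) lies between the finger pads; the fingertips stand 25 mm ahead of it and the grasp point (between the pads) lies 6 mm ahead of it; y points along the fingers, z is the direction in which the jaws open and shut, and the axes are right-handed (so a half turn about y gives the same grasp; the last joint's range is limited). The gripper opens to 92 mm and grips with 3 to 60 N. Pads are 19 mm wide; open, the fingers measure 130 mm over their backs; the gripper's body (75 mm by 190 mm) begins 47 mm behind the grasp point.
Start: joints at [1.007, 0.342, 1.524, -0, 1.275, -0.146], TCP at [0.213, 0.48, 0.252] pointing down, gripper open.
Joint ranges: [-2.53, 2.53], [-0.77, 2.02], [0.04, 2.7], [-1, 4.14], [0.28, 2.66], [-3.11, 3.11]. Speed limits (rad/s): [2.57, 2.57, 3.14, 3.14, 3.14, 3.14].

### API

Orientations are given as [roll, pitch, yaw] about the fixed x, y, z axes, in that order (R = Rz(yaw) Ry(pitch) Rx(roll)).
In Python, from cell import sensors, read_camera, hand_in gives the robot as it stands. The module is installed in compiled form; this text tells all that it offers.
- The arm moves only by the tool send_rows, never from a script. Its argument "motion" is a list that holds one entry, the list of rows, each a list of 4 numbers: the shift along the tool's x, y, z in m, then the turn about the tool's y in degrees. In form: [[[tx, ty, tz, twist], ...]]. A call has 1 to 8 rows; each row is the pose to reach, as a shift and turn from the pose measured when the call began, along the tool's axes at that moment; what a row does not reach only later rows make up. A row lasts 1/10 s, in which the tool goes at most 50 mm and 8.59 degrees, less where a joint would pass 70% of its speed; a pose out of reach is approached as far as the arm can. A call with a gripper value outside its range is refused whole. "gripper" is the opening, from 0 (shut) to 1 (fully open), set as the call begins (left out, the last holds). The fingers move at their own pace and stop on an object; "grip_force" is the grip in N (left out, the last holds). Time passes only in rows, so rows that repeat a pose let the fingers close. It gives the time, the measured TCP pose, the force and the opening at its end, in the units of the state.
- sensors.observe(): the state, without advancing time (a new reading comes with each control period).
- read_camera(name): name is "side" or "top" or "wrist"; returns a dict with "frame" (420x560x3 uint8, red, green, blue), "fx", "fy", "cx", "cy" (pixels), "extrinsics" (4x4, takes a point from world to camera coordinates). Camera axes: x right, y up, looking along -z (the intrinsics and any distortion apply to the point x, -y, -z); pixel columns grow to the right and rows downward; lengths in m; the calibration is good to about 2 mm. A picture is of the moment at which its call begins. There is no depth.
- hand_in(): hands the job in, once; it reports no verdict.
The state is a dict: "time": time; "qpos": joint angles; "qvel": joint speeds; "joint_efforts": joint torques, N m; "tool_pos": TCP position; "tool_rot": TCP orientation; "contact_force": force on the tool from outside, world axes, zero at the start; "torque": the same for the moment, N m; "opening": finger opening in m.
Only numpy, scipy, OpenCV 4.12 (cv2) and the standard library are available. Lean on these libraries where they do the work, as an engineer would, in place of code of your own. Each camera call takes 0.05 s, during which the arm holds its last target.

## Working session

There is one attempt and no reset: what is moved stays moved. The work goes in short steps, Python scripts to look and compute and a tool call to move; the robot and the scene stay as the last step left them, time stands still between calls to the robot, and variables do not carry over. Pictures are saved under pics/ and viewed, and the job is handed in when it is done.

Besides the shell and the picture viewer there is one more tool, called in YAML: its name, and indented under it one key for each argument. send_rows: Moves the arm, as the interface text tells. Its arguments: {"type":"object","properties":{"motion":{"type":"array"},"gripper":{"type":"number"},"grip_force":{"type":"number"}},"required":["motion"]}

```bash
mkdir -p pics; python3 - <<'E'
from cell import sensors, read_camera
import cv2
print(sensors.observe())
for n in ["top","side"]:
    r=read_camera(n); cv2.imwrite(f"pics/{n}0.png",cv2.cvtColor(r["frame"],cv2.COLOR_RGB2BGR))
    print(n,{k:v for k,v in r.items() if k!="frame"})
E
```

```text
{'time': 0.0, 'qpos': array([ 1.00700777e+00,  3.42722673e-01,  1.52501695e+00,  2.45654167e-06,
        1.27540283e+00, -1.45990116e-01]), 'qvel': array([-0.00136562, -0.00074283, -0.00036528, -0.00105687,  0.00040228,
        0.00085284]), 'joint_efforts': array([ 1.69510363e-04, -4.31231868e+01, -2.44227630e+01,  7.18246470e-02,
        5.57795749e-02, -1.04715659e-04]), 'tool_pos': array([0.21279256, 0.47953679, 0.25104499]), 'tool_rot': array([-1.57232930e+00,  2.27776247e-04, -4.17799336e-01]), 'contact_force': array([ 0.23440859,  0.64765319, -0.55181268]), 'torque': array([-0.04416416, -0.0008284 ,  0.04367497]), 'opening': 0.09175875196374693}
top {'fx': 406.51445321322876, 'fy': 406.51445321322876, 'cx': 279.14387186286075, 'cy': 211.9666220160222, 'extrinsics': array([[-0.02474609, -0.99965702, -0.00857187, -0.0040607 ],
       [ 0.99008683, -0.02569326,  0.13808669, -0.4933445 ],
       [-0.13825957, -0.00506979,  0.99038305, -1.29346238],
       [ 0.        ,  0.        ,  0.        ,  1.        ]])}
side {'fx': 412.7286577536458, 'fy': 412.7286577536458, 'cx': 282.5575524897478, 'cy': 213.81163382991608, 'extrinsics': array([[ 0.99597463, -0.08866214,  0.01317413, -0.49161488],
       [ 0.05387611,  0.7095996 ,  0.70254237, -0.05526195],
       [-0.07163726, -0.6990046 ,  0.71151997, -1.11814188],
       [ 0.        ,  0.        ,  0.        ,  1.        ]])}
```

View pics/top0.png

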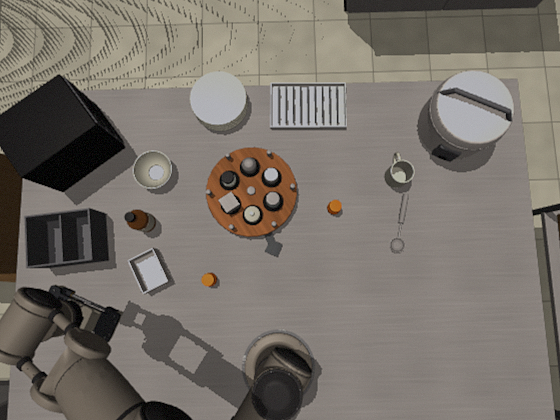

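View pics/side0.png

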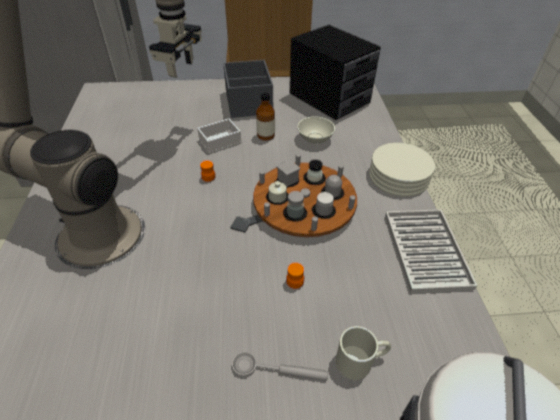

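The top view shows the plate centred near (252,191), the square tub at (230,202), the pointer's end at (273,244), and studs around the rim. I'll enlarge it and measure.

```bash
cat > h.py <<'E'
import numpy as np, cv2
from cell import read_camera, sensors
def cast(r,uv,z):
    E=r["extrinsics"];R=E[:3,:3];t=E[:3,3]
    uv=np.atleast_2d(np.asarray(uv,float))
    d=np.c_[(uv[:,0]-r["cx"])/r["fx"],-(uv[:,1]-r["cy"])/r["fy"],-np.ones(len(uv))]@R
    c=-R.T@t
    return c+d*((z-c[2])/d[:,2])[:,None]
def proj(r,P):
    E=r["extrinsics"];p=np.atleast_2d(P)@E[:3,:3].T+E[:3,3]
    return np.c_[r["cx"]+r["fx"]*p[:,0]/-p[:,2], r["cy"]-r["fy"]*p[:,1]/-p[:,2]]
def save(r,n,box,s):
    x0,y0,x1,y1=box
    im=cv2.cvtColor(r["frame"],cv2.COLOR_RGB2BGR)[y0:y1,x0:x1]
    cv2.imwrite(n,cv2.resize(im,None,fx=s,fy=s,interpolation=cv2.INTER_CUBIC))
E
python3 - <<'E'
from h import *
r=read_camera("top"); save(r,"pics/t1.png",(190,130,310,270),4)
f=r["frame"]; hsv=cv2.cvtColor(f,cv2.COLOR_RGB2HSV)
m=((hsv[...,0]<20)&(hsv[...,1]>100)&(hsv[...,2]>40)).astype(np.uint8)
m[:, :190]=0;m[:,312:]=0;m[:140]=0;m[250:]=0
cs,_=cv2.findContours(m,cv2.RETR_EXTERNAL,cv2.CHAIN_APPROX_NONE)
c=max(cs,key=cv2.contourArea); h=cv2.convexHull(c)[:,0]
print(cv2.boundingRect(c))
P=cast(r,c[:,0],0.04)[:,:2]
(cx,cy),rad=cv2.minEnclosingCircle(P.astype(np.float32)); print("enc",cx,cy,rad)
from scipy.optimize import least_squares
s=least_squares(lambda q:np.hypot(*(P-q[:2]).T)-q[2],[cx,cy,.15],loss="soft_l1",f_scale=.002);print(s.x)
print(r["frame"][244,273],r["frame"][202,230])
g=f.astype(int); mp=(hsv[...,2]<100).astype(np.uint8); mp[:225]=0;mp[265:]=0;mp[:,:255]=0;mp[:,295:]=0
ys,xs=np.nonzero(mp);print(len(xs),xs.min(),xs.max(),ys.min(),ys.max())
print(cast(r,[[xs.mean(),ys.mean()],[273,244]],.008))
E
```

```text
(206, 148, 91, 89)
enc 0.564098596572876 0.07376322895288467 0.1491650491952896
[0.56351999 0.07357832 0.14644556]
[74 75 75] [158 149 142]
383 255 286 225 256
[[0.4024908  0.00811378 0.008     ]
 [0.39071877 0.00645016 0.008     ]]
```

View pics/t1.png

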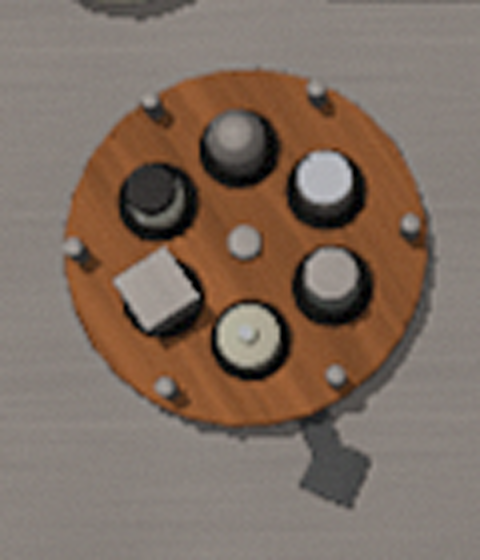

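```bash
python3 - <<'E'
from h import *
r=read_camera("top"); z=lambda L:[[190+(x+.5)/4-.5,130+(y+.5)/4-.5] for x,y in L]
C=np.array([.564,.0737]); 
def rel(n,P,C=C):
    for p in P:
        d=p[:2]-C; print(n,p[:2].round(4),"r",np.hypot(*d).round(4),"ang",np.degrees(np.arctan2(d[1],d[0])).round(2))
rel("ptr corners L,R,tip,mid",cast(r,z([(300,487),(370,460),(352,507),(336,473.5)]),.008))
rel("stud",cast(r,z([(317,90),(150,102),(73,248),(165,384),(336,373),(410,223)]),.08))
lid=[(115,288),(164,248),(201,291),(152,334)]
P=cast(r,z(lid),.09);print([np.linalg.norm(P[i]-P[i-1]).round(3) for i in range(4)]);rel("tub",P.mean(0)[None])
f=r["frame"];hsv=cv2.cvtColor(f,cv2.COLOR_RGB2HSV)
mp=((hsv[...,2]<105)).astype(np.uint8); mp[:239]=0;mp[262:]=0;mp[:,:262]=0;mp[:,288:]=0
c=max(cv2.findContours(mp,0,1)[0],key=cv2.contourArea)
print(cv2.contourArea(c),cv2.minAreaRect(c)); M=cv2.moments(c)
rel("ptr centroid",cast(r,[[M["m10"]/M["m00"],M["m01"]/M["m00"]],cv2.minAreaRect(c)[0]],.008))
s=read_camera("side"); save(s,"pics/s1.png",(220,140,370,250),5)
# predicted pix of centre and pointer in side
print(proj(s,[[*C,.04],[.39,.0,.008]]))
f=s["frame"];hsv=cv2.cvtColor(f,cv2.COLOR_RGB2HSV)
m=((hsv[...,0]<20)&(hsv[...,1]>100)&(hsv[...,2]>40)).astype(np.uint8); m[:150]=0;m[250:]=0;m[:,:248]=0;m[:,365:]=0
c=max(cv2.findContours(m,0,1)[0],key=cv2.contourArea);print(cv2.boundingRect(c))
E
```

```text
ptr corners L,R,tip,mid [0.3672 0.0345] r 0.2007 ang -168.74
ptr corners L,R,tip,mid [ 0.3879 -0.0236] r 0.2012 ang -151.09
ptr corners L,R,tip,mid [ 0.3498 -0.0078] r 0.2292 ang -159.17
ptr corners L,R,tip,mid [0.3775 0.0047] r 0.1988 ang -159.69
stud [0.682  0.0114] r 0.1334 ang -27.82
stud [0.6757 0.146 ] r 0.1331 ang 32.92
stud [0.5578 0.2081] r 0.1345 ang 92.62
stud [0.4473 0.1358] r 0.1322 ang 151.96
stud [0.4526 0.0014] r 0.1328 ang -147.02
stud [ 0.571  -0.0602] r 0.1341 ang -87.01
[np.float64(0.047), np.float64(0.05), np.float64(0.045), np.float64(0.051)]
tub [0.5204 0.1395] r 0.0789 ang 123.52
189.5 ((272.6000061035156, 246.7000274658203), (17.39252471923828, 15.495159149169922), 18.43494987487793)
ptr centroid [0.38   0.0055] r 0.1962 ang -159.67
ptr centroid [0.3819 0.008 ] r 0.1936 ang -160.15
[[304.95000815 194.41754327]
 [245.2511218  224.17336314]]
(253, 163, 104, 74)
```

View pics/s1.png

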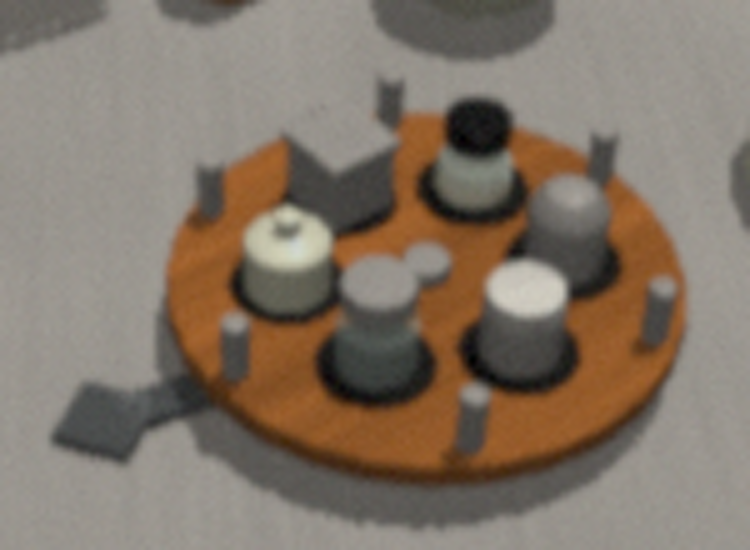

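```bash
cat >> h.py <<'E'
from scipy.spatial.transform import Rotation as Ro
C=np.array([.564,.0737])
def rows(tgts):
    # tgts: (x,y,z,yawdeg)
    o=sensors.observe(); R=Ro.from_euler("xyz",o["tool_rot"]).as_matrix()
    y0=np.degrees(np.arctan2(R[1,0],R[0,0]))
    print("t",round(o["time"],2),"tcp",o["tool_pos"].round(4),"yaw",y0.round(2),"F",o["contact_force"].round(2),"q6",o["qpos"][5].round(3))
    for t in tgts:
        s=R.T@(np.array(t[:3])-o["tool_pos"]); print([*s.round(4),round(y0-t[3],2)])
def pol(a,rad,z,yaw): 
    a=np.radians(a);return (C[0]+rad*np.cos(a),C[1]+rad*np.sin(a),z,yaw)
E
python3 - <<'E'
from h import *
rows([pol(137,.141,.25,-41),pol(137,.141,.17,-41)])
r=read_camera("top");print("sauce",cast(r,[[138,220]],.1))
E
```

```text
t 0.25 tcp [0.2129 0.4797 0.2514] yaw -23.93 F [-0.39 -0.33 -0.54] q6 -0.146
[np.float64(0.3524), np.float64(0.0015), np.float64(-0.1826), np.float64(17.07)]
[np.float64(0.3524), np.float64(0.0815), np.float64(-0.1826), np.float64(17.07)]
sauce [[0.4700982  0.42161263 0.1       ]]
```

send_rows:
  motion:
    - [[0.04,0,-0.02,2],[0.08,0,-0.041,4],[0.12,0,-0.062,6],[0.16,0,-0.083,8],[0.2,0,-0.104,10],[0.24,0,-0.124,12],[0.28,0,-0.145,14],[0.32,0,-0.166,16]]
  gripper: 0
  grip_force: 5

```text
time: 1.1
tool_pos: [0.439, 0.1966, 0.2517]
tool_rot: [-1.571, -0.0, -0.699]
contact_force: [1.4, 0.4, 0.1]
opening: 0.0325
```

```bash
python3 - <<'E'
from h import *
rows([pol(137,.141,.17,-41),pol(137,.141,.08,-41)]);print(sensors.observe()["opening"])
E
```

```text
t 1.1 tcp [0.439  0.1966 0.2517] yaw -40.02 F [1.38 0.44 0.14] q6 -0.611
[np.float64(0.0339), np.float64(0.0817), np.float64(-0.0064), np.float64(0.98)]
[np.float64(0.0339), np.float64(0.1717), np.float64(-0.0064), np.float64(0.98)]
0.03253146680390679
```

Finish closing the fingers, move above the target, and look before going low.

send_rows:
  motion:
    - [[0.017,0.02,-0.003,1],[0.034,0.04,-0.0065,1],[0.034,0.06,-0.0065,1],[0.034,0.08,-0.0065,1],[0.034,0.1,-0.0065,1],[0.034,0.1,-0.0065,1],[0.034,0.1,-0.0065,1]]

```text
time: 1.8
tool_pos: [0.4609, 0.1698, 0.152]
tool_rot: [-1.571, -0.0, -0.716]
contact_force: [0.3, -0.0, 0.5]
opening: 0.0005
```

```bash
python3 - <<'E'
from h import *
rows([pol(137,.141,.15,-41),pol(137,.141,.08,-41)]);print(sensors.observe()["opening"])
r=read_camera("side"); save(r,"pics/s2.png",(210,60,370,250),3)
r=read_camera("wrist"); save(r,"pics/w2.png",(0,0,560,420),1)
E
```

```text
t 1.8 tcp [0.4609 0.1698 0.152 ] yaw -41.02 F [ 0.34 -0.03  0.46] q6 -0.658
[np.float64(-0.0001), np.float64(0.002), np.float64(0.0), np.float64(-0.02)]
[np.float64(-0.0001), np.float64(0.072), np.float64(0.0001), np.float64(-0.02)]
0.0005464236718567838
```

View pics/s2.png

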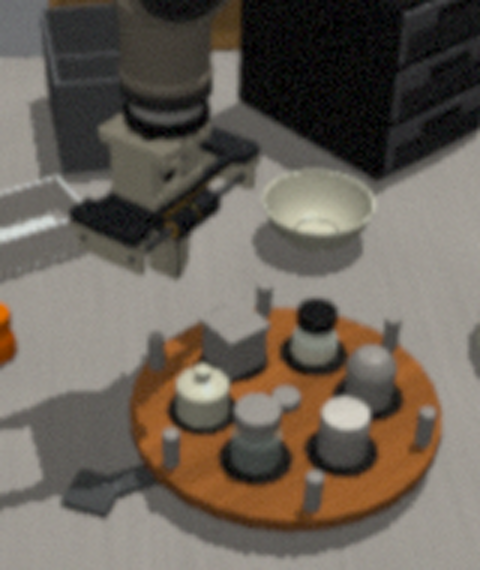

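View pics/w2.png

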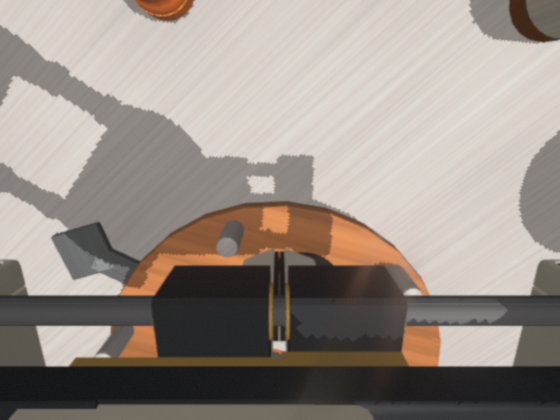

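```bash
python3 - <<'E'
from h import *
r=read_camera("side"); p=proj(r,[[.461,.17,.127],[.461,.17,.177]]); print((p-[210,60])*3)
w=read_camera("wrist"); print("wrist tip, stud top@152.4, stud@92.4 predicted",proj(w,[[.461,.17,.127],[*pol(152.4,.135,.08,0)[:3]],[*pol(92.4,.135,.08,0)[:3]]]))
E
```

```text
[[169.52585619 273.09910097]
 [168.74156959 229.22534503]]
wrist tip, stud top@152.4, stud@92.4 predicted [[277.16305988 264.07951844]
 [223.29037913 246.02124836]
 [408.58360797 296.08873812]]
```

Projected tip and stud positions agree with both views (stud top at about (228,246) in the wrist view, predicted (223,246)). Going down.

send_rows:
  motion:
    - [[0,0.018,0,0],[0,0.036,0,0],[0,0.054,0,0],[0,0.072,0,0],[0,0.072,0,0]]

```text
time: 2.5
tool_pos: [0.4606, 0.1698, 0.0796]
tool_rot: [-1.572, 0.0, -0.716]
contact_force: [-0.4, -0.1, -0.0]
opening: 0.0004
```

```bash
python3 - <<'E'
from h import *
r=read_camera("side"); save(r,"pics/s3.png",(220,120,370,250),5)
rows([pol(a,.141,.08,a+1-180) for a in (139,141,143,145,147.5,150,152.5,155)])
E
```

```text
t 2.55 tcp [0.4613 0.1699 0.0807] yaw -41.01 F [-0.04 -0.23 -0.56] q6 -0.658
[np.float64(-0.0003), np.float64(0.0007), np.float64(-0.0052), np.float64(-1.01)]
[np.float64(-0.0003), np.float64(0.0007), np.float64(-0.0102), np.float64(-3.01)]
[np.float64(0.0), np.float64(0.0007), np.float64(-0.0151), np.float64(-5.01)]
[np.float64(0.0004), np.float64(0.0007), np.float64(-0.02), np.float64(-7.01)]
[np.float64(0.0012), np.float64(0.0007), np.float64(-0.0261), np.float64(-9.51)]
[np.float64(0.0023), np.float64(0.0007), np.float64(-0.0321), np.float64(-12.01)]
[np.float64(0.0036), np.float64(0.0007), np.float64(-0.0381), np.float64(-14.51)]
[np.float64(0.0051), np.float64(0.0007), np.float64(-0.0441), np.float64(-17.01)]
```

View pics/s3.png

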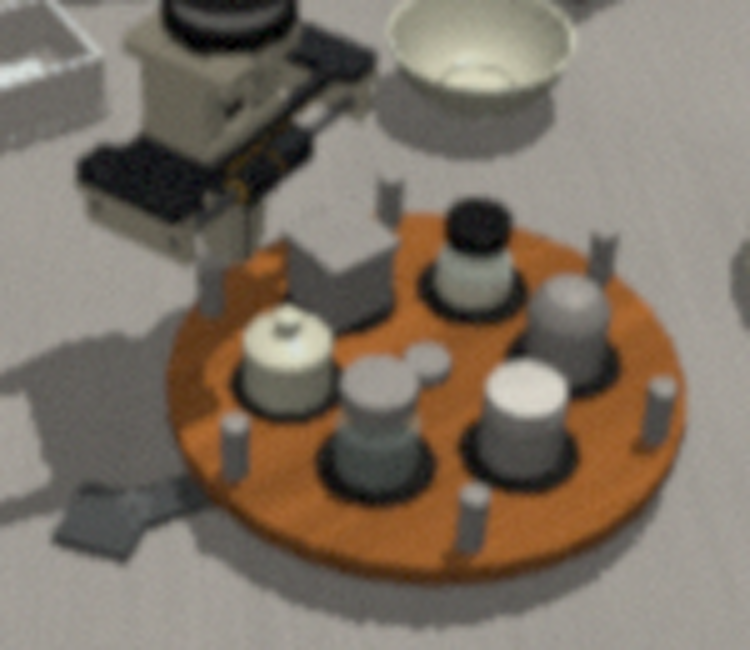

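The fingertips stand just behind the left-front stud at (210,290), clear of the tub. Starting the push.

send_rows:
  motion:
    - [[0,0,-0.005,-1],[0,0,-0.01,-3],[0,0,-0.015,-5],[0.0005,0,-0.02,-7],[0.001,0,-0.026,-9.5],[0.0025,0,-0.032,-12],[0.0035,0,-0.038,-14.5],[0.005,0,-0.044,-17]]

```text
time: 3.35
tool_pos: [0.437, 0.1333, 0.0822]
tool_rot: [-1.569, -0.004, -0.416]
contact_force: [1.9, 0.8, -0.6]
opening: 0.0006
```

```bash
python3 - <<'E'
from h import *
r=read_camera("top"); save(r,"pics/t4.png",(190,130,310,270),4)
rows([pol(a,.141,.08,a+1-180) for a in np.arange(158,180,3)])
E
```

```text
t 3.4 tcp [0.4364 0.1327 0.082 ] yaw -23.74 F [ 0.14 -0.16  1.12] q6 -1.029
[np.float64(-0.0004), np.float64(0.002), np.float64(-0.0069), np.float64(-2.74)]
[np.float64(0.0001), np.float64(0.002), np.float64(-0.0143), np.float64(-5.74)]
[np.float64(0.0009), np.float64(0.002), np.float64(-0.0216), np.float64(-8.74)]
[np.float64(0.0021), np.float64(0.002), np.float64(-0.0289), np.float64(-11.74)]
[np.float64(0.0036), np.float64(0.002), np.float64(-0.0361), np.float64(-14.74)]
[np.float64(0.0056), np.float64(0.002), np.float64(-0.0432), np.float64(-17.74)]
[np.float64(0.0079), np.float64(0.002), np.float64(-0.0502), np.float64(-20.74)]
[np.float64(0.0105), np.float64(0.002), np.float64(-0.0571), np.float64(-23.74)]
```

View pics/t4.png

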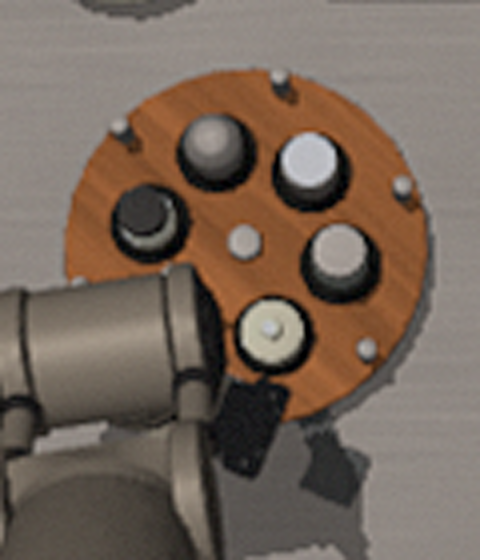

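The plate follows (the pot moved from (250,335) to (273,332)), with all jars in place. Continuing.

send_rows:
  motion:
    - [[0,0.001,-0.007,-2.7],[0,0.001,-0.0145,-5.7],[0.001,0.001,-0.0215,-8.7],[0.002,0.001,-0.029,-11.7],[0.0035,0.001,-0.036,-14.7],[0.0055,0.001,-0.043,-17.7],[0.008,0.001,-0.05,-20.7],[0.0105,0.001,-0.057,-23.7]]

```text
time: 4.2
tool_pos: [0.4238, 0.0761, 0.0821]
tool_rot: [-1.571, -0.006, 0.001]
contact_force: [0.0, 1.2, -0.7]
opening: 0.0006
```

```bash
python3 - <<'E'
from h import *
rows([pol(a,.141,.08,a+1-180) for a in np.arange(182,204,3)])
E
```

```text
t 4.2 tcp [0.4238 0.0761 0.0821] yaw 0.07 F [ 0.03  1.16 -0.72] q6 -1.573
[np.float64(-0.0007), np.float64(0.0021), np.float64(-0.0074), np.float64(-2.93)]
[np.float64(-0.0003), np.float64(0.0021), np.float64(-0.0147), np.float64(-5.93)]
[np.float64(0.0005), np.float64(0.0021), np.float64(-0.0221), np.float64(-8.93)]
[np.float64(0.0018), np.float64(0.0021), np.float64(-0.0293), np.float64(-11.93)]
[np.float64(0.0033), np.float64(0.0021), np.float64(-0.0366), np.float64(-14.93)]
[np.float64(0.0053), np.float64(0.0021), np.float64(-0.0437), np.float64(-17.93)]
[np.float64(0.0076), np.float64(0.0021), np.float64(-0.0507), np.float64(-20.93)]
[np.float64(0.0103), np.float64(0.0022), np.float64(-0.0575), np.float64(-23.93)]
```

send_rows:
  motion:
    - [[0,0.001,-0.0075,-3],[0,0.001,-0.0145,-6],[0.0005,0.001,-0.022,-9],[0.002,0.001,-0.0295,-12],[0.0035,0.001,-0.0365,-15],[0.0055,0.001,-0.0435,-18],[0.0075,0.001,-0.0505,-21],[0.0103,0.001,-0.0575,-24]]

```text
time: 5.0
tool_pos: [0.4346, 0.0185, 0.0822]
tool_rot: [-1.574, -0.007, 0.422]
contact_force: [-0.4, 1.8, -0.2]
opening: 0.0
```

```bash
python3 - <<'E'
from h import *
r=read_camera("side"); save(r,"pics/s5.png",(220,120,370,250),5)
r=read_camera("top"); save(r,"pics/t5.png",(190,130,310,270),4)
rows([pol(a,.141,.08,a+1-180) for a in np.arange(206,219,2)])
z=lambda L:[[190+(x+.5)/4-.5,130+(y+.5)/4-.5] for x,y in L]
E
```

```text
t 5.1 tcp [0.435  0.0181 0.0821] yaw 24.04 F [ 0.17  0.54 -1.46] q6 -2.127
[np.float64(-0.0005), np.float64(0.0021), np.float64(-0.0066), np.float64(-2.96)]
[np.float64(-0.0002), np.float64(0.0022), np.float64(-0.0115), np.float64(-4.96)]
[np.float64(0.0002), np.float64(0.0022), np.float64(-0.0164), np.float64(-6.96)]
[np.float64(0.0008), np.float64(0.0022), np.float64(-0.0213), np.float64(-8.96)]
[np.float64(0.0016), np.float64(0.0022), np.float64(-0.0261), np.float64(-10.96)]
[np.float64(0.0025), np.float64(0.0023), np.float64(-0.031), np.float64(-12.96)]
[np.float64(0.0036), np.float64(0.0023), np.float64(-0.0358), np.float64(-14.96)]
```

View pics/s5.png

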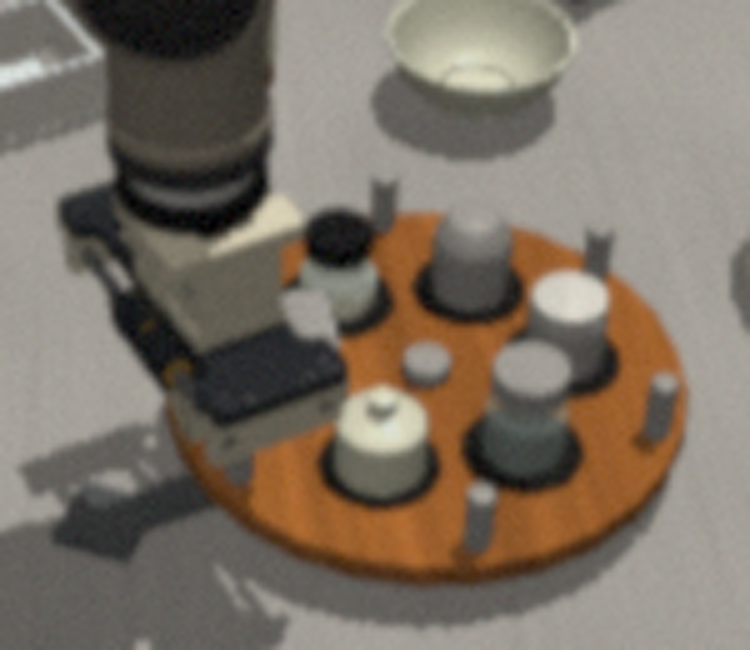

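View pics/t5.png

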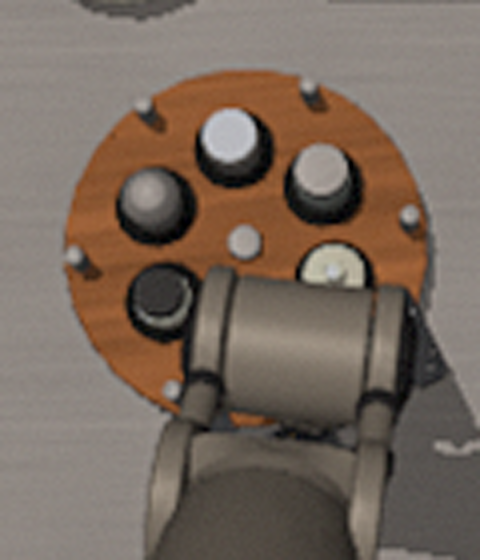

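```bash
cat >> h.py <<'E'
def studs(r,L):
    P=cast(r,[[190+(x+.5)/4-.5,130+(y+.5)/4-.5] for x,y in L],.08)[:,:2]-C
    a=np.degrees(np.arctan2(P[:,1],P[:,0]))%60; print("mod60",a.round(2),a.mean().round(2))
E
python3 - <<'E'
from h import *
studs(read_camera("top"),[(310,88),(145,106),(75,257),(410,215)])
E
```

```text
mod60 [34.69 35.14 35.79 35.74] 35.34
```

Rotated 62.9° so far; about 14.5° still to go. Final slow part:

send_rows:
  motion:
    - [[0,0.001,-0.0065,-3],[0,0.001,-0.0115,-5],[0,0.001,-0.0165,-7],[0.001,0.001,-0.0215,-9],[0.0015,0.001,-0.0255,-11],[0.002,0.001,-0.0295,-12.5],[0.003,0.001,-0.0335,-14],[0.0033,0.001,-0.0345,-14.5]]

```text
time: 5.95
tool_pos: [0.4518, -0.0117, 0.0814]
tool_rot: [-1.576, -0.006, 0.67]
contact_force: [-0.3, 0.8, 0.5]
opening: 0.0004
```

```bash
python3 - <<'E'
from h import *
rows([pol(214,.15,.082,37),pol(214,.15,.25,37),])
r=read_camera("top"); save(r,"pics/t6.png",(190,130,310,270),4)
E
```

```text
t 5.95 tcp [ 0.4518 -0.0117  0.0814] yaw 38.41 F [-0.28  0.75  0.52] q6 -2.44
[np.float64(-0.0086), np.float64(-0.0007), np.float64(0.0087), np.float64(1.41)]
[np.float64(-0.0075), np.float64(-0.1687), np.float64(0.0079), np.float64(1.41)]
```

View pics/t6.png

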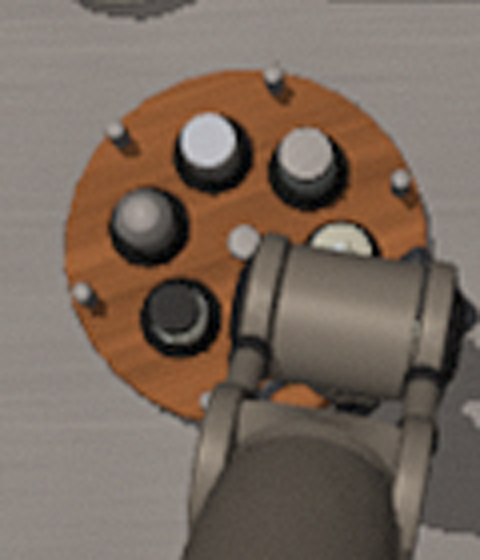

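send_rows:
  motion:
    - [[-0.002,0,0.004,0],[-0.004,0,0.008,0],[-0.004,-0.03,0.008,0],[-0.004,-0.07,0.008,0],[-0.004,-0.11,0.008,0],[-0.004,-0.15,0.008,0],[-0.004,-0.19,0.008,0],[-0.004,-0.19,0.008,0]]

```text
time: 6.8
tool_pos: [0.444, -0.008, 0.2763]
tool_rot: [-1.584, -0.013, 0.671]
contact_force: [-0.1, 0.1, 0.5]
opening: 0.0008
```

```bash
python3 - <<'E'
from h import *
rows([(.36,-.25,.27,38)])
E
```

```text
t 6.8 tcp [ 0.444  -0.008   0.2763] yaw 38.42 F [-0.11  0.14  0.49] q6 -2.434
[np.float64(-0.2162), np.float64(0.0053), np.float64(-0.1374), np.float64(0.42)]
```

send_rows:
  motion:
    - [[-0.028,0,-0.018,0],[-0.056,0,-0.036,0],[-0.084,0,-0.054,0],[-0.112,0,-0.072,0],[-0.14,0,-0.09,0],[-0.168,0,-0.108,0],[-0.195,0,-0.125,0],[-0.195,0,-0.125,0]]

```text
time: 7.6
tool_pos: [0.3675, -0.2292, 0.2744]
tool_rot: [-1.583, -0.012, 0.666]
contact_force: [0.4, -0.3, -0.2]
opening: 0.0004
```

```bash
python3 - <<'E'
from h import *
r=read_camera("top"); save(r,"pics/t7.png",(190,130,310,270),4)
r=read_camera("side"); save(r,"pics/s7.png",(0,0,560,420),1)
print(sensors.observe()["tool_pos"])
E
```

```text
[ 0.36825838 -0.22672522  0.27454597]
```

View pics/t7.png

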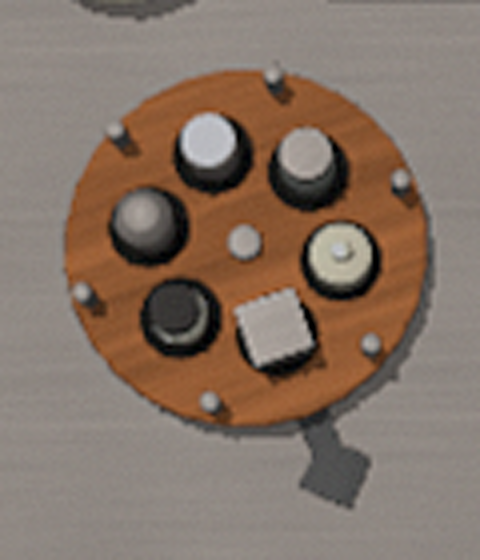

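View pics/s7.png

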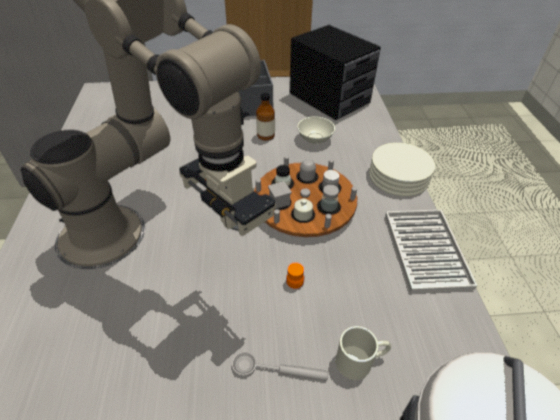

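```bash
python3 - <<'E'
from h import *
r=read_camera("top")
studs(r,[(273,75),(116,131),(81,293),(209,400),(371,342),(401,179)])
z=lambda L:[[190+(x+.5)/4-.5,130+(y+.5)/4-.5] for x,y in L]
P=cast(r,z([(234,312),(283,289),(316,342),(257,367)]),.09)
f=r["frame"];hsv=cv2.cvtColor(f,cv2.COLOR_RGB2HSV)
m=((hsv[...,1]<40)&(hsv[...,2]>110)).astype(np.uint8); m[:200]=0;m[224:]=0;m[:,:246]=0;m[:,271:]=0
c=max(cv2.findContours(m,0,1)[0],key=cv2.contourArea);M=cv2.moments(c);print(cv2.minAreaRect(c))
u=np.array([np.cos(np.radians(-159.6)),np.sin(np.radians(-159.6))])
for p in (P.mean(0),*cast(r,[[M["m10"]/M["m00"],M["m01"]/M["m00"]]],.09)):
    d=p[:2]-C; print(p.round(4),"along",d@u,"side",u[0]*d[1]-u[1]*d[0])
E
```

```text
mod60 [48.36 48.44 48.38 47.98 48.9  48.58] 48.44
((257.9525451660156, 211.24452209472656), (15.634744644165039, 15.80561637878418), 70.01689147949219)
[0.4886 0.0501 0.09  ] along 0.07894709860408015 side -0.004129230484924251
[0.4889 0.049  0.09  ] along 0.07904559538574712 side -0.0029985247985154194
```

```bash
python3 - <<'E'
from cell import hand_in, sensors
print(sensors.observe()["contact_force"]); print(hand_in())
E
```

```text
[-0.15573382  0.81401848 -0.36601099]
the job is handed in; nothing more can be done
None
```

I turned the turntable about 76° anticlockwise by pushing one rim stud with the closed fingertips. I then backed off the stud, lifted the hand and moved it clear. The job was handed in with only about 8 s of the 67 s used.

- **Tub position:** the last top view puts the tub 3–4 mm to one side of the pointer's line (12 mm allowed), on the pointer's side. It is 79 mm out from the axis (60 to 100 mm allowed).
- **Turntable at rest:** the plate looks the same in the pictures before and after the hand was withdrawn. I had no direct speed reading.
- **Tub and jars:** the tub and all five jars stand upright on their pads in the last pictures. The hand stayed clear of them in every view.
- **Bench:** the bowl, mug, spoon and bottle look unmoved. The arm hides the bin in the last side view and the last top picture was cropped, so I did not check the bin at the end. The hand's path did not go near it.
- **Forces:** the wrist readings between moves stayed within about 2 N.
- **Disagreement:** the stud measurements put the tub's pad about 2° short of the pointer. Measured directly, the tub is 2–3° short, which agrees within the camera's accuracy. No check failed.

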